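# Park the rind-brushing machine through its guard windows

### The job

Park the rind-brushing machine: reach through the guard's windows from above with the fingertips, first press the ball-ended drive lever all the way down, then press the lever with the flat plate, which lifts the brush off the cheese, all the way down, and draw back out. Do not touch the guard frame or any other part of the machine, and leave the cheese and everything else on the bench where it is.

Things in the scene. Friction and masses are not known exactly. Their poses are not given: they have to be found in the camera images.
- machine: Rind-brushing machine, fixed. Origin: on the bench under the middle of the lever guard; y left, x away from the robot. Deck 20 mm high (x -100 to 120, y -425 to 150 mm). Guard: clear-sided box (x -100 to 90, y -135 to 135) with a 6 mm steel top sheet, upper face at 170 mm, two windows. At y -320 a turntable with a cheese; brush column at x 105 y -375, 260 mm high, rising brush arm to 240 mm.
- window_left (a point): Centre of the left (+y) window in the guard's top sheet, in the plane of its upper face; axes as the machine's. The window is 110 mm along x, 90 mm along y; a 30 mm bar parts the two windows. One lever lies under each window; which is where varies.
- window_right (a point): Centre of the right (-y) window in the guard's top sheet, in the plane of its upper face; axes as the machine's. The window is 110 mm along x, 90 mm along y.
- drive_lever (a joint): Angle of the ball-ended drive lever in rad: 0 is fully up, 0.36 is the stop, fully down; it starts between 0 and 0.06. Its hinge lies along the machine's y, 80 mm from the ball, on the +x side. It turns stiffly (5 to 8 N down on the ball) and stays where it is left.
- drive_ball (a point): Top of the dark steel ball, 28 mm across, on the end of the drive lever, under the middle of its window; moves with the lever: about 15 mm below the guard's upper face with the lever up, and 29 mm lower with the lever fully down.
- lift_lever (a joint): Angle of the plate-ended brush-lift lever in rad: 0 is fully up, 0.36 is the stop, fully down; it starts between 0 and 0.06. Its hinge lies along the machine's y, 80 mm from the plate's middle, on the +x side. It turns stiffly (5 to 8 N down on the plate) and stays where it is left; pressing it raises the brush.
- lift_pad (a point): Middle of the upper face of the dark steel plate, 36 x 44 mm and 10 mm thick, on the end of the lift lever, under the middle of its window; moves with the lever: about 17 mm below the guard's upper face with the lever up, and 29 mm lower with the lever fully down.
- cheese: Loose cheese wheel, 170 mm across, 75 mm high, on the machine's turntable; origin under its centre. To be left alone.
- salt_jar: Loose glass jar with a steel cap, 50 mm across, 85 mm high, on the machine's deck beside the guard; origin under its centre. To be left alone.
- rind_brush: Loose wooden hand brush, 150 x 45 mm, 45 mm high, bristles down, on the bench in front of the guard; origin under its centre, length along its y. To be left alone.
- trier: Loose cheese trier, a 110 mm steel rod along its x with a 70 mm wooden cross handle, 18 mm high, lying behind the guard; origin on the bench under the rod near the handle. To be left alone.
- small_cheese: Loose cheese wheel, 120 mm across, 50 mm high, on a ripening board at the left; origin under its centre. To be left alone.
- spray_bottle: Loose white bottle with a yellow cap, 68 mm across, 170 mm high, at the right; origin under its centre. To be left alone.

How it is judged:
By the outcome, as a careful person would: the job done as asked, in the order asked, and still so for the second after the job is handed in, with the robot touching nothing.
It also fails if it takes over 40 s, if anything falls off the work surface, if the arm or the gripper's body presses on something with over 40 N, if the wrist force passes 120 N, or if a joint passes its speed limit or range.

### The arm

A 6-joint arm with a two-finger parallel gripper is mounted at the origin on the work surface. World frame = base frame: x ahead of the robot, y to its left, z up, the work surface at z = 0. Lengths are in mm, angles in rad, forces in N, time in s.
With the tool pointing down it reaches from about 350 to 975 mm from the base axis. Payload 7.1 kg.
Tool frame: the origin (TCP) lies on the front face of the gripper's body, between the roots of the fingers; the fingertips stand 80 mm ahead of it and the grasp point (between the pads) lies 61 mm ahead of it (env.tips_ahead is the distance from the TCP to the fingertips, in mm); z points along the fingers, y is the line along which they close (so a half turn about z gives the same grasp; the last joint's range is limited). The gripper opens to 88 mm and grips with 3 to 60 N. Pads are 20 mm wide; open, the fingers measure 115 mm over their backs; the gripper's body (75 mm by 178 mm) begins 61 mm behind the grasp point.
Start: joints at [-1.299, 0.423, 1.63, -0, 1.089, -0.019], TCP at [179.217, -598.737, 302.675] pointing down, gripper open.
Joint ranges: [-3, 3], [-0.9, 2.11], [0.09, 2.58], [-1.31, 4.45], [0.11, 2.69], [-2.54, 2.54]. Speed limits (rad/s): [2.39, 2.39, 3.01, 3.14, 3.14, 3.14].

### API

Orientations are given as a unit quaternion [x, y, z, w].
In Python, from station import env, set_gripper, viewer, workorder gives the robot as it stands. Calls block until the motion is done:
- env.reach(position, orientation): joint-space move of the TCP to a pose.
- env.move_l(position, rot=None, rate=150, f_stop=None): straight line of the TCP; rot=None keeps the orientation; rate is the mean speed in mm/s. With f_stop (N) it stops when the force on the tool has changed by that much, and returns True; else False.
- env.move_joints(angles): joint-space move.
- set_gripper(opening): finger opening in mm; the grip force is fixed at half the most; returns when the fingers have stopped.
- env.hold(seconds).
- env.ik(position, orientation): joint angles nearest the present ones, or None.
- env.read_state(): the state.
- viewer.camera(name): name is "scene" or "top" or "wrist"; returns the picture (400x640x3 uint8, blue, green, red); there is no depth.
- viewer.camera_params(name): a dict with "fx", "fy", "cx", "cy" (pixels), "pose" (4x4, takes a point from camera to world coordinates); the wrist camera has in their place "tool_from_camera" (4x4, takes a point from camera to tool coordinates, whose origin is the TCP and whose axes are the flange's). Camera axes: x right, y up, looking along -z (the intrinsics and any distortion apply to the point x, -y, -z); pixel columns grow to the right and rows downward; lengths in mm; the calibration is good to about 2 mm. A picture is of the moment at which its call begins: read the wrist's pose just before it. camera_params takes no time and is no camera call.
A pose or a line that the arm cannot do raises env.IKError and nothing moves.
- workorder.sign_off(): hands the job in; it is judged then, once.
The state is a dict: "time_s": time; "qpos": joint angles; "dq": joint speeds; "tau": joint torques, N m; "tool_pos": TCP position; "orientation": TCP orientation; "force": force on the tool from outside, world axes, zero at the start; "wrist_torque": the same for the moment, N m; "width": finger opening in mm; "grip_force": force on a finger pad.
Only numpy, scipy, OpenCV 4.12 (cv2) and the standard library are available. Lean on these libraries where they do the work, as an engineer would, in place of code of your own. Each camera call takes 0.05 s, during which the arm holds its last target. There are 200 camera calls.

## Working session

There is one attempt and no reset: what is moved stays moved. The work goes in short steps, each a Python script; the robot and the scene stay as the last script left them, time stands still between calls to the robot, and variables do not carry over. Pictures are saved under pics/ and viewed, at most 10 in all, crops included, and the job is handed in when it is done.

```bash
mkdir -p pics; python3 - <<'E'
from station import env, viewer
import cv2
for n in("top","scene"):
    cv2.imwrite(f"pics/{n}0.png",viewer.camera(n)); p=viewer.camera_params(n); print(n,p)
print(viewer.camera_params("wrist"))
print(env.read_state())
E
```

```text
top {'fx': 474.19056371473675, 'fy': 474.19056371473675, 'cx': 317.84003627541426, 'cy': 194.87987443019094, 'pose': array([[ 1.42515521e-02,  9.81775015e-01, -1.89511774e-01,
         3.25710053e+02],
       [-9.99835897e-01,  1.61122072e-02,  8.28101082e-03,
         2.33020977e+01],
       [ 1.11835425e-02,  1.89362657e-01,  9.81843527e-01,
         1.41876002e+03],
       [ 0.00000000e+00,  0.00000000e+00,  0.00000000e+00,
         1.00000000e+00]])}
scene {'fx': 493.722135506295, 'fy': 493.722135506295, 'cx': 317.7113717307965, 'cy': 201.29735228328045, 'pose': array([[-3.65612134e-02, -7.69803626e-01,  6.37232811e-01,
         1.46745026e+03],
       [ 9.99228843e-01, -1.90249842e-02,  3.43477561e-02,
         7.19467974e+01],
       [-1.43176830e-02,  6.37997200e-01,  7.69905563e-01,
         1.20050236e+03],
       [ 0.00000000e+00,  0.00000000e+00,  0.00000000e+00,
         1.00000000e+00]])}
{'fx': 283.6414335827954, 'fy': 283.6414335827954, 'cx': 320.4550556806286, 'cy': 198.02408149708953, 'tool_from_camera': array([[ 8.95821096e-05,  9.61326602e-01,  2.75410885e-01,
    
[... 271 characters left out ...]
+00]])}
{'time_s': 0.1, 'qpos': array([-1.29901507e+00,  4.23749379e-01,  1.63060916e+00, -3.50098885e-06,
        1.08858562e+00, -1.90284098e-02]), 'dq': array([-0.00082337, -0.00089892, -0.00137748,  0.00098619, -0.000115  ,
        0.00087409]), 'tau': array([-3.22409073e-05, -5.45614386e+01, -2.74324429e+01,  6.45086635e-02,
        1.88385998e-02, -3.75651348e-05]), 'tool_pos': array([ 179.10723035, -598.37969608,  301.9904806 ]), 'orientation': array([ 9.89446985e-01,  1.44893776e-01, -8.67096254e-05, -6.70164907e-04]), 'force': array([ 0.65163102, -0.2834605 ,  0.84168834]), 'wrist_torque': array([-0.00970585,  0.01638404, -0.0082006 ]), 'grip_force': 0.0, 'width': 87.50596136684071}
```

View pics/top0.png

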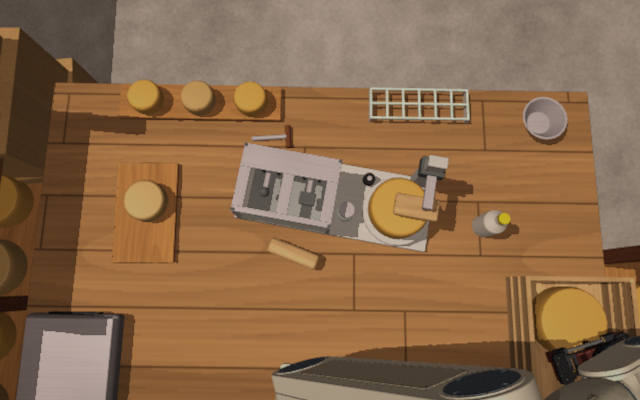

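View pics/scene0.png

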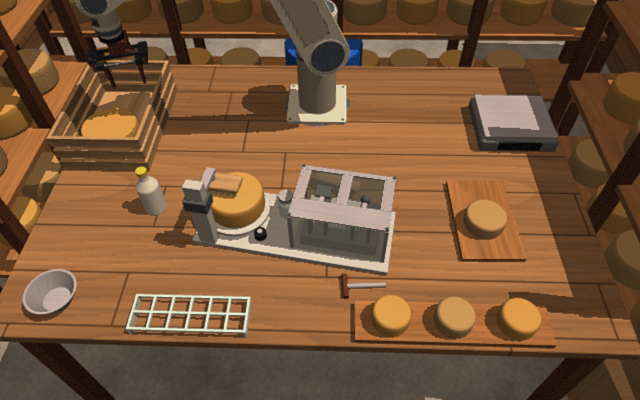

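The overview shows the ball lever under the left window (top view about 265,190) and the plate lever under the right one (about 308,197). The machine is yawed by roughly -10°. I'll enlarge this area.

```bash
python3 - <<'E'
import cv2
a=cv2.imread("pics/top0.png")[138:238,225:350]
cv2.imwrite("pics/topc.png",cv2.resize(a,None,fx=6,fy=6,interpolation=cv2.INTER_CUBIC))
E
```

```text
(no output)
```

View pics/topc.png

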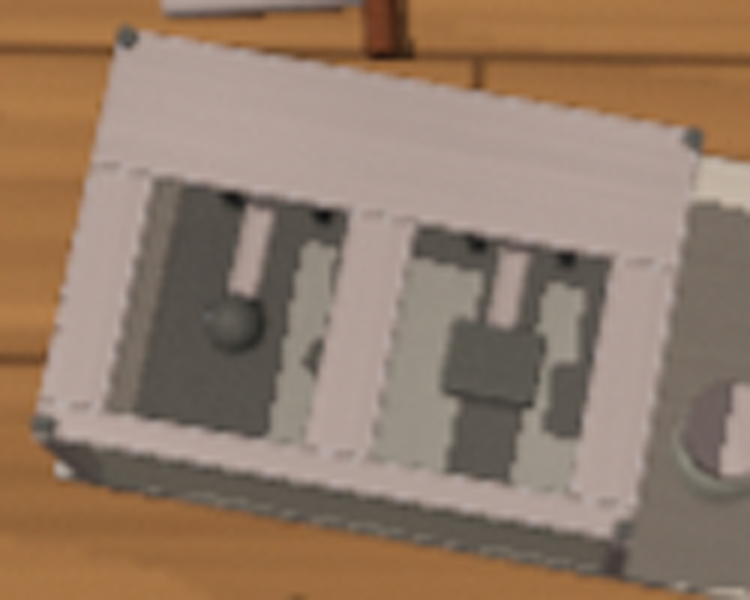

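```bash
cat >h.py <<'E'
import numpy as np
from scipy.optimize import least_squares
from scipy.spatial.transform import Rotation as R
def proj(P,p,T=None):
    T=p["pose"] if T is None else T
    c=(np.atleast_2d(P)-T[:3,3])@T[:3,:3]
    return np.c_[p["cx"]+p["fx"]*c[:,0]/-c[:,2], p["cy"]-p["fy"]*c[:,1]/-c[:,2]]
def unproj(uv,z,p,T=None):
    T=p["pose"] if T is None else T
    uv=np.atleast_2d(uv)
    d=np.c_[(uv[:,0]-p["cx"])/p["fx"],-(uv[:,1]-p["cy"])/p["fy"],-np.ones(len(uv))]@T[:3,:3].T
    return T[:3,3]+d*((z-T[2,3])/d[:,2])[:,None]
def m2w(P,s): # s = x,y,yaw
    P=np.atleast_2d(P).astype(float); q=R.from_euler("z",s[2]).apply(P); return q+[s[0],s[1],0]
def fit(uv,corn,p,T=None,x0=(600,90,-.17,0)):
    """corn(xc)-> machine points; unknown x,y,yaw,xc"""
    r=least_squares(lambda s:(proj(m2w(corn(s[3]),s),p,T)-uv).ravel(),x0,x_scale=[10,10,.1,10])
    return r.x,r.fun.reshape(-1,2)
def wins(xc): return [(xc+a*55,b*60+c*45,170) for b in(1,-1) for a,c in((1,1),(1,-1),(-1,-1),(-1,1))]
def wt(st,p):
    T=np.eye(4);T[:3,:3]=R.from_quat(st["orientation"]).as_matrix();T[:3,3]=st["tool_pos"]; return T@p["tool_from_camera"]
E
python3 - <<'E'
from h import *
from station import env,viewer
import cv2
p=viewer.camera_params("top")
c=np.array([(152,177),(353,212),(310,450),(108,410),(413,222),(612,258),(577,499),(372,458),(120,32),(698,132),(625,530),(35,425)])/6-1/2+1/12+[225.,138.]
f=lambda xc: wins(xc)+[(90,135,170),(90,-135,170),(-100,-135,170),(-100,135,170)]
s,e=fit(c,f,p); print(s); print(e.round(1).tolist())
b=unproj(np.array([(234,323),(493,362)])/6+[225,138],150,p)
print("ball,plate machine", R.from_euler("z",-s[2]).apply(b-[s[0],s[1],0]).round(1))
np.save("s.npy",s)
st=env.read_state()
q=[np.cos(s[2]/2),np.sin(s[2]/2),0,0]
w=m2w([s[3],0,400],s)[0]; print("hover",w)
env.move_l(st["tool_pos"]+[0,0,98])
env.reach(w,q)
st=env.read_state(); img=viewer.camera("wrist"); print(st["tool_pos"],st["orientation"],st["time_s"])
np.save("w1.npy",wt(st,viewer.camera_params("wrist")))
cv2.imwrite("pics/w1raw.png",img); cv2.imwrite("pics/w1.png",cv2.resize(img,(800,500)))
E
```

```text
[ 6.00801513e+02  9.65887312e+01 -1.59812850e-01 -3.16975200e+01]
[[0.5, -0.0], [-0.4, -0.2], [-0.9, -0.2], [-0.5, 0.6], [0.6, 0.0], [0.2, -0.2], [-1.0, -0.6], [-0.2, 0.4], [-0.1, -1.0], [0.9, -0.9], [1.3, 1.1], [-0.4, 1.0]]
ball,plate machine [[-33.8  58.2 150. ]
 [-31.  -60.8 150. ]]
hover [569.50791141 101.63286676 400.        ]
[569.64740628 101.03086656 399.99856222] [ 9.96776461e-01 -8.02289368e-02  1.09548054e-05  6.02694601e-05] 3.725
```

View pics/w1.png

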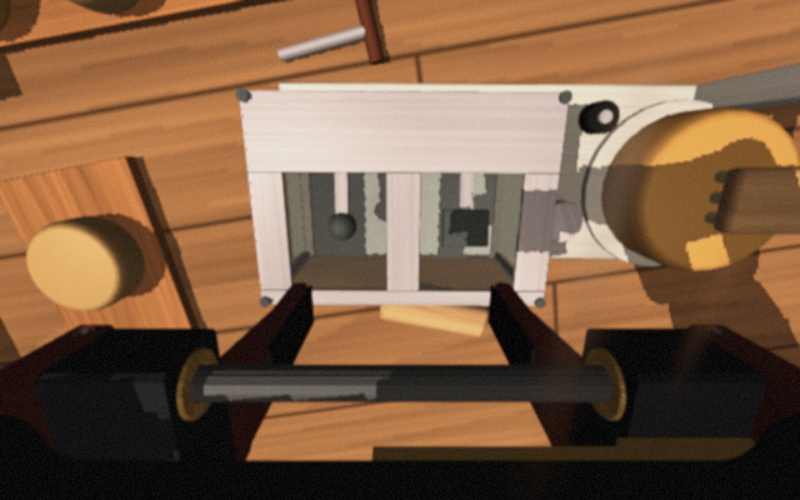

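Wrist view: left window corners are about (287,172) to (387,288) and right ones about (420,172) to (512,288). The ball is at (342,226) and the plate at (467,228), both near mid-window. I'll refine the fit with these, then press the ball.

```bash
python3 - <<'E'
from h import *
from station import env,viewer,set_gripper
s=np.load("s.npy"); p=viewer.camera_params("wrist"); T=np.load("w1.npy")
uv=np.array([(286,172),(387,172),(387,289),(291,289),(420,172),(520,172),(511,289),(419,289)])*.8
s2,e=fit(uv,wins,p,T,s); print(s.round(3),s2.round(3)); print(e.round(1).tolist())
for u,z in(((342,223),150),((467,222),150)):
    b=unproj(np.array(u)*.8,z,p,T); print(R.from_euler("z",-s[2]).apply(b-[s[0],s[1],0]).round(1))
sm=(s+s2)/2; 
if np.abs(s-s2)[:2].max()>8: raise SystemExit("disagree")
np.save("sm.npy",sm)
set_gripper(0)
w=m2w([sm[3],60,80+195],sm)[0]
env.move_l(w); env.move_l(w-[0,0,15],rate=60)
h=env.move_l(w-[0,0,275-80-100],rate=35,f_stop=25)
st=env.read_state(); print(h,st["tool_pos"],st["tool_pos"][2]-80,st["force"],st["width"],st["time_s"])
E
```

```text
[ 6.00802e+02  9.65890e+01 -1.60000e-01 -3.16980e+01] [ 1.726052e+03 -9.229100e+01 -1.640000e-01 -1.173772e+03]
[[-4.1, -0.8], [-1.2, -0.5], [-0.4, 0.8], [0.2, 0.6], [0.3, -0.4], [4.0, -0.1], [1.8, 1.1], [-0.6, 0.9]]
[[-27.3  55.3 150. ]]
[[-26.4 -63.8 150. ]]disagree
```

```bash
python3 - <<'E'
from h import *
from station import env,viewer
s=np.load("s.npy"); p=viewer.camera_params("wrist"); T=np.load("w1.npy")
uv=np.array([(286,172),(387,172),(387,289),(291,289),(420,172),(520,172),(511,289),(419,289),(243,93),(568,93),(544,304),(262,304)])*.8
b=unproj(uv,170,p,T); print("measured ",R.from_euler("z",-s[2]).apply(b-[s[0],s[1],0]).round(0)[:,:2].tolist())
print("expected",np.round(wins(s[3]))[:,:2].tolist())
print("resid px",(proj(m2w(wins(s[3]),s),p,T)-uv[:8]).round(1).tolist())
E
```

```text
measured  [[22.0, 98.0], [22.0, 11.0], [-87.0, 12.0], [-87.0, 103.0], [22.0, -17.0], [22.0, -103.0], [-87.0, -105.0], [-87.0, -18.0], [85.0, 127.0], [84.0, -137.0], [-102.0, -138.0], [-102.0, 132.0]]
expected [[23.0, 105.0], [23.0, 15.0], [-87.0, 15.0], [-87.0, 105.0], [23.0, -15.0], [23.0, -105.0], [-87.0, -105.0], [-87.0, -15.0]]
resid px [[-6.6, -1.4], [-3.6, -1.5], [-2.2, 0.0], [-1.6, 0.1], [-2.1, -1.5], [1.7, -1.6], [0.1, -0.1], [-2.4, -0.0]]
```

Both views agree within about 3 mm, with x exact and y about -2 mm, and the window margins are around 30 mm. I'll press the ball.

```bash
python3 - <<'E'
from h import *
from station import env,viewer,set_gripper
s=np.load("s.npy")
set_gripper(0)
w=m2w([s[3],58.5,275],s)[0]
env.move_l(w); f0=env.read_state(); print(f0["width"],f0["force"])
h=env.move_l([w[0],w[1],180],rate=35,f_stop=25)
st=env.read_state(); print(h,st["tool_pos"],"tip",st["tool_pos"][2]-80,st["force"],st["time_s"])
E
```

```text
0.35098837294222385 [0.00456112 0.08421481 0.35914299]
True [577.99829086 159.61817554 206.22755825] tip 126.22755824574622 [-4.23632324 -0.56532132 12.92203555] 8.0
```

```bash
python3 - <<'E'
from h import *
from station import env,viewer
import cv2
s=np.load("s.npy")
x,y,z=env.read_state()["tool_pos"]
h=env.move_l([x,y,z-6],rate=15,f_stop=30); env.hold(.3)
st=env.read_state(); print(h,"tip",st["tool_pos"][2]-80,st["force"])
env.move_l([x,y,285],rate=90)
w=m2w([s[3],0,400],s)[0]; env.move_l(w,rate=200)
st=env.read_state(); im=viewer.camera("wrist"); print(st["time_s"],st["force"])
cv2.imwrite("pics/w2.png",cv2.resize(im[60:250,180:450],None,fx=2.9,fy=2.9,interpolation=cv2.INTER_CUBIC))
E
```

```text
True tip 126.286510644359 [-3.04241761 -1.37318104 12.335804  ]
10.4167 [-0.78550617 -0.07772121 -0.2291815 ]
```

View pics/w2.png

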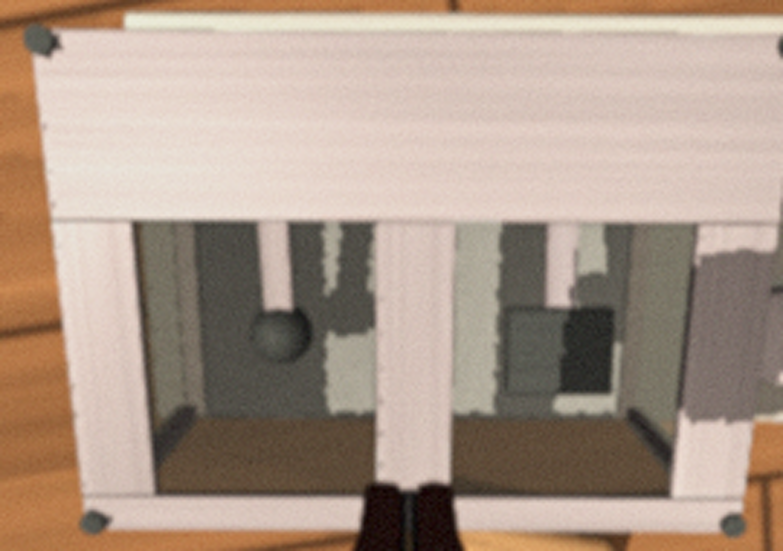

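The ball (282,336 in the crop) now sits lower. The tip stopped at 126.3 mm, as expected at the stop, and didn't move under a harder push. Next, the plate, centred in its window at (557,350).

```bash
python3 - <<'E'
from h import *
from station import env,viewer
import cv2
s=np.load("s.npy")
w=m2w([s[3],-61.5,275],s)[0]
env.move_l(w)
for z,r,f in((178,35,25),(None,15,30)):
    if z is None: z=env.read_state()["tool_pos"][2]-6
    h=env.move_l([w[0],w[1],z],rate=r,f_stop=f)
    st=env.read_state(); print(h,"tip",st["tool_pos"][2]-80,st["force"],st["time_s"])
env.hold(.2)
print(env.read_state()["tool_pos"][2]-80)
env.move_l([w[0],w[1],285],rate=90)
env.move_l(m2w([s[3],0,400],s)[0],rate=200)
print(env.read_state()["time_s"])
im=viewer.camera("wrist"); t=viewer.camera("top")[120:260,220:460]
a=cv2.resize(im[40:260,100:640],(800,326)); b=cv2.resize(t,(466,272),interpolation=cv2.INTER_CUBIC)
o=np.zeros((598,800,3),np.uint8);o[:326]=a;o[326:,:466]=b
cv2.imwrite("pics/w3.png",o)
E
```

```text
True tip 126.05759444333617 [-3.8540063  -0.33368869 12.18679653] 13.3667
True tip 126.04747127273001 [-4.31621696  0.65310843 13.88377443] 13.6333
126.10387511582027
15.675
```

View pics/w3.png

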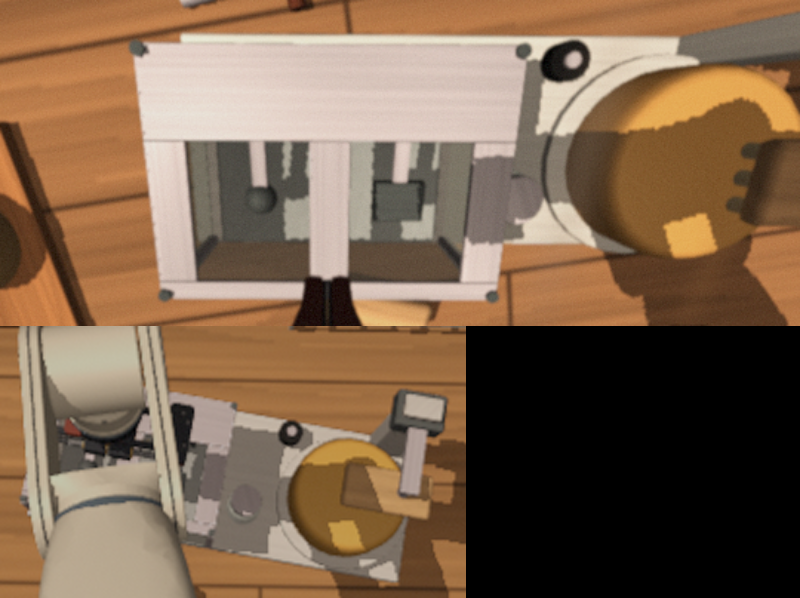

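Both levers are down: ball at (260,198), plate at (398,200), each against a hard stop at the expected depth. The cheese, jar and tools haven't moved, and the arm is clear.

```bash
python3 -c "
from station import workorder
print(workorder.sign_off())"
```

```text
the job is handed in; nothing more can be done
None
```

I pressed the drive lever and then the brush-lift lever, each down to its hard stop. The arm was back out above the guard at 15.7 s, touching nothing, and I then handed the job in.

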